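Index the banding wheel to 60 and lock it

ROBOT

A 6-joint arm with a two-finger parallel gripper is mounted at the origin on the work surface. World frame = base frame: x ahead of the robot, y to its left, z up, the work surface at z = 0. Lengths are in m, angles in rad, forces in N, time in s.
With the tool pointing down it reaches from about 0.35 to 0.8 m from the base axis. Payload 7.3 kg.
Tool frame: the origin (TCP) lies on the centre line of the jaws, within the pads' length; the fingertips stand ahead of it and the grasp point (between the pads) lies 11 mm behind it (arm.tips_ahead is the z of the fingertips in the tool frame, in m); z points along the fingers, y is the line along which they close (so a half turn about z gives the same grasp; the last joint's range is limited). The gripper opens to 85 mm and grips with 20 to 120 N. Pads are 22 mm wide; open, the fingers measure 114 mm over their backs; the gripper's body (76 mm by 85 mm) begins 54 mm behind the grasp point. The pads swing forward as they close: fully open they stand 13 mm farther back than shut.
Start: joints at [-1.302, 0.342, 1.524, -0, 1.275, -0.146], TCP at [0.212, -0.48, 0.239] pointing down, gripper open.
Joint ranges: [-2.53, 2.53], [-0.77, 2.02], [0.04, 2.7], [-1, 4.14], [0.28, 2.66], [-3.11, 3.11]. Speed limits (rad/s): [2.57, 2.57, 3.14, 3.14, 3.14, 3.14].

INTERFACE

Orientations are given as a rotation vector (axis times angle).
In Python, from plant import arm, kin, grab_frame, calibration, look_for, trace, landmark_of, read_clock, read_joint_positions, read_qd, read_joint_efforts, read_tool_pos, read_tcp_rot, read_contact_force, read_wrist_torque, read_opening, read_gripper_force gives the robot as it stands. Calls block until the motion is done:
- arm.goto(position, orientation): joint-space move of the TCP to a pose.
- arm.line_to(position, rotation=None, speed=0.15, stop_force=None): straight line of the TCP; rotation=None keeps the orientation; speed is the mean speed in m/s. With stop_force (N) it stops when the force on the tool has changed by that much, and returns True; else False.
- arm.move_joints(angles): joint-space move.
- arm.set_gripper(opening, effort=None): finger opening in m; effort is the grip in N (None keeps the last); returns when the fingers have stopped.
- arm.wait(seconds).
- kin.solve_ik(position, orientation): joint angles nearest the present ones, or None.
- grab_frame(name): name is "scene" or "top" or "wrist"; returns the picture (400x640x3 uint8, red, green, blue); there is no depth.
- calibration(name): a dict with "mtx" (3x3 intrinsics, pixels), "R" (3x3) and "t" (3): a world point X has camera coordinates R X + t; the wrist camera has in their place "tool_from_camera" (4x4, takes a point from camera to tool coordinates, whose origin is the TCP and whose axes are the flange's). Camera axes: x right, y down, z forward; pixel columns grow to the right and rows downward; lengths in m; the calibration is good to about 2 mm. A picture is of the moment at which its call begins: read the wrist's pose just before it. calibration takes no time and is no camera call.
A pose or a line that the arm cannot do raises arm.MotionError and nothing moves.
- arm.close_job(): hands the job in; it is judged then, once.
Trained networks look in the newest picture that a camera, given by its name, has taken for a name from the list of things; names that differ only in an ending like _2 or _b are one class to them, and where a whole thing is asked for, a point or a joint stands for the part that bears it (a point fixed in the world has none). Each returns a list of dicts, best first, with "confidence" (0 to 1); they miss things now and then, are a little off and sometimes report something else, mostly with a low value. They report only what shows in the picture. A call takes as long as a camera call. They do not tell look-alikes from the thing itself.
- look_for(query, camera): "point" ([x, y, z] in m, in world coordinates, good to about 4 mm: the middle of the surface that is visible of it).
- trace(query, camera): "mask" (400x640 bool, what is visible of it).
- landmark_of(query, camera): "point" ([x, y, z] in m, in world coordinates, good to about 4 mm: a listed point, or the origin of a listed thing).
Readings, each from a call of its own:
- read_clock(): time.
- read_joint_positions(): joint angles.
- read_qd(): joint speeds.
- read_joint_efforts(): joint torques, N m.
- read_tool_pos(): TCP position.
- read_tcp_rot(): TCP orientation.
- read_contact_force(): force on the tool from outside, world axes, zero at the start.
- read_wrist_torque(): the same for the moment, N m.
- read_opening(): finger opening in m.
- read_gripper_force(): force on a finger pad.
Only numpy, scipy, OpenCV 4.12 (cv2) and the standard library are available. Lean on these libraries where they do the work, as an engineer would, in place of code of your own. Each camera call takes 0.05 s, during which the arm holds its last target. There are 200 camera calls.

TASK

Turn the banding wheel by its brass pegs until its scale reads 60 degrees at the index line, then push the red-handled locking plunger fully home into the notch so that the wheel is held there. Keep the clay cup standing in the middle of the wheel, and leave the tub, the bowl and the brush where they are.

Things in the scene. Friction and masses are not known exactly. Their poses are not given: they have to be found in the camera images.
- wheel (a joint): Angle of the wheel about its upright axis, in rad; it is exactly what the scale reads at the index line (60 degrees = 1.047). It grows when the wheel turns counter-clockwise seen from above. Stops at -0.6 and 3.7. The wheel turns stiffly (0.15 N m of friction, about 2 N at a peg) and stays where it is left.
- wheel_centre (a point): Centre of the wheel's upper face, on its axis, 90 mm above the bench; the frame turns with the wheel. The head is a disc of 118 mm radius with 24 dark teeth round its rim (to 132 mm radius) and a notch between them every 15 degrees. When the scale reads a multiple of 15 degrees, a notch faces the plunger.
- scale_zero (a point): Outer end of the scale's red zero line on the wheel, 117 mm from the axis; turns with the wheel. The scale, on the white ring near the edge, runs from 0 to 180 degrees clockwise round the head: long red line at 0, long black lines every 30 degrees, short ones every 10, no figures. 60 is the second long line after the red one.
- index (a point): Inner end of the black radial index line on the yellow tip of the fixed arm over the teeth, 122 mm from the wheel's axis, 94 mm above the bench. Frame of the fixed stand: z up, x from the wheel's axis outward along the index line; the plunger lies on its -y side.
- peg0 (a point): Centre of the top of a brass peg that stands on the wheel and turns with it: 12 mm diameter, 35 mm tall, its top 125 mm above the bench, 85 mm from the wheel's axis. Four pegs, 90 degrees apart.
- peg1 (a point): Centre of the top of another brass peg that stands on the wheel and turns with it: 12 mm diameter, 35 mm tall, its top 125 mm above the bench, 85 mm from the wheel's axis. Four pegs, 90 degrees apart.
- peg2 (a point): Centre of the top of another brass peg that stands on the wheel and turns with it: 12 mm diameter, 35 mm tall, its top 125 mm above the bench, 85 mm from the wheel's axis. Four pegs, 90 degrees apart.
- peg3 (a point): Centre of the top of another brass peg that stands on the wheel and turns with it: 12 mm diameter, 35 mm tall, its top 125 mm above the bench, 85 mm from the wheel's axis. Four pegs, 90 degrees apart.
- plunger_post (a point): Centre of the top of the plunger's upright red handle: 16 mm diameter, 46 mm tall, its top 135 mm above the bench, on the stand's -y axis, 190 mm from the wheel's axis when the plunger is out. The bar below it ends 220 mm from the axis and is less than 90 mm above the bench. Push the handle straight towards the wheel's axis (the frame's +y).
- plunger (a joint): How far the locking plunger is pushed towards the wheel's axis, in m: 0 out, 0.020 fully home (stop). 2 N of friction; stays where left. Its round-nosed bolt, 12 mm wide, stops on a tooth at about 0.010 unless a notch faces it; within about 2.5 degrees of a notch a push of under 10 N sends it in and pulls the wheel true, to within 2 degrees.
- cup_centre (a point): Loose clay cup, 72 mm across and 60 mm tall, standing at the middle of the wheel and turning with it; the point is half-way up on its axis.
- tub_centre (a point): Lidded plastic tub, 90 mm across, 75 mm tall, on the bench; the point is half-way up. To be left alone.
- bowl_centre (a point): Clay-coloured bowl, 100 mm across, 45 mm tall, on the bench; the point is half-way up. To be left alone.
- brush_grip (a point): Brush lying on the bench, 200 mm long and 20 mm high; the point is on its handle. To be left alone.
There are look-alikes about, which are no part of the job. What is shaped like the part that bears cup_centre but turquoise is not meant.

How it is judged:
On the way, in this order (a step that is already met when the one before it is completed fails the run):
1. the wheel is turned to 60 degrees, near enough for the bolt to find the notch (within 5 degrees), with the plunger still out of it (value of joint wheel between 0.9599 and 1.1345 rad and value of joint plunger below 0.009 m), for 0.2 s.
2. the plunger is pushed home (value of joint plunger above 0.016 m), for 0.2 s.
At the end, for the whole second after the job is handed in: The scale reads 60 degrees within 2.5 degrees, the plunger is home (at least 16 of its 20 mm), the wheel is at rest, the cup stands upright on the wheel within 20 mm of its centre, and the tub, bowl and brush are within 30 mm of where they were (value of joint wheel between 1.0036 and 1.0908 rad and value of joint plunger above 0.016 m and velocity of joint wheel between -0.03 and 0.03 rad/s and horizontal distance between cup_centre and wheel_centre below 0.02 m and angle between cup_centre's own z axis and vertical below 0.15 rad and height (world z) of cup_centre above 0.11 m and distance of each of tub_centre, bowl_centre, brush_grip from where it was at the start of the episode below 0.03 m); the robot touches nothing.
It fails at once if the cup is tipped or shoved off the middle of the wheel (angle between cup_centre's own z axis and vertical above 0.35 rad or horizontal distance between cup_centre and wheel_centre above 0.03 m).
It fails at once if the tub, bowl or brush is moved more than 30 mm (distance of any of tub_centre, bowl_centre, brush_grip from where it was at the start of the episode above 0.03 m).
It also fails if it takes over 50 s, if anything falls off the work surface, if the arm or the gripper's body presses on something with over 40 N, if the wrist force passes 120 N, or if a joint passes its speed limit or range.

## Working session

There is one attempt and no reset: what is moved stays moved. The work goes in short steps, each a Python script; the robot and the scene stay as the last script left them, time stands still between calls to the robot, and variables do not carry over. Pictures are saved under pics/ and viewed, at most 10 in all, crops included, and the job is handed in when it is done.

```bash
mkdir -p pics; ls
python3 - <<'E'
from plant import *
import cv2,numpy as np
for c in ["top","scene"]:
    im=grab_frame(c); cv2.imwrite(f"pics/{c}0.png",im[:,:,::-1])
    for n in ["wheel_centre","scale_zero","index","peg0","peg1","plunger_post","cup_centre","tub_centre","bowl_centre","brush_grip"]:
        print(c,n,[(np.round(d["point"],3).tolist(),round(d["confidence"],2)) for d in landmark_of(n,c)][:5])
print(read_clock(),arm.tips_ahead,read_tcp_rot())
E
```

```text
pics
top wheel_centre [([0.528, -0.015, 0.091], 0.9)]
top scale_zero [([0.417, 0.027, 0.089], 0.6)]
top index [([0.644, -0.013, 0.094], 0.9)]
top peg0 [([0.452, -0.05, 0.125], 0.98), ([0.56, -0.093, 0.121], 0.81), ([0.498, 0.062, 0.128], 0.67), ([0.604, 0.021, 0.124], 0.58)]
top peg1 [([0.452, -0.05, 0.125], 0.98), ([0.56, -0.093, 0.121], 0.81), ([0.498, 0.062, 0.128], 0.67), ([0.604, 0.021, 0.124], 0.58)]
top plunger_post [([0.534, -0.204, 0.137], 0.61)]
top cup_centre [([0.527, -0.018, 0.121], 0.66)]
top tub_centre [([0.383, 0.359, 0.039], 0.88)]
top bowl_centre [([0.369, -0.42, 0.02], 0.6)]
top brush_grip [([0.536, 0.382, 0.009], 0.65)]
scene wheel_centre [([0.526, -0.014, 0.091], 0.79)]
scene scale_zero [([0.42, 0.028, 0.092], 0.6)]
scene index [([0.65, -0.01, 0.097], 0.98)]
scene peg0 [([0.561, -0.09, 0.125], 0.96), ([0.496, 0.065, 0.124], 0.8), ([0.609, 0.021, 0.126], 0.79), ([0.453, -0.048, 0.123], 0.67)]
scene peg1 [([0.561, -0.09, 0.125], 0.96), ([0.496, 0.065, 0.124], 0.8), ([0.609, 0.021, 0.126], 0.79), ([0.453, -0.048, 0.123], 0.67)]
scene plunger_post [([0.536, -0.204, 0.138], 0.62)]
scene cup_centre [([0.529, -0.014, 0.116], 0.78), ([0.774, 0.057, 0.031], 0.56)]
scene tub_centre [([0.384, 0.356, 0.038], 0.66)]
scene bowl_centre [([0.367, -0.418, 0.018], 0.74)]
scene brush_grip []
1.1 0.008 [ 3.07417363e+00  6.46851075e-01 -4.23767546e-05]
```

View pics/top0.png

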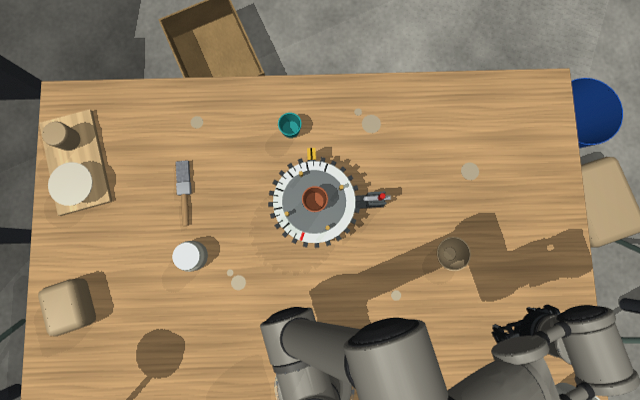

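View pics/scene0.png

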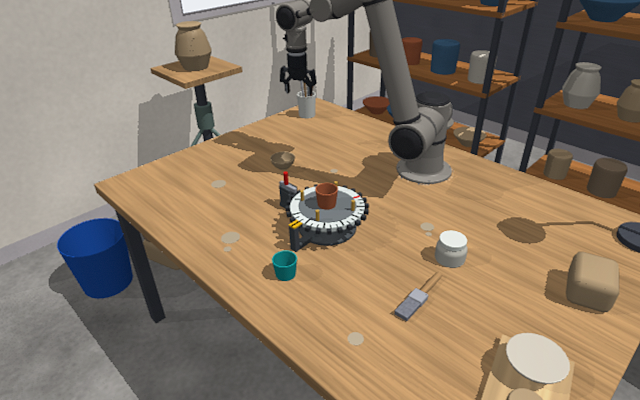

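The top view puts the wheel centre at px (314,199), the index at (311,153) and the red zero at (303,237). The plunger is at (375,199), and the turquoise cup at (290,124) is the decoy. That gives a reading of about 157°, so the wheel has to turn clockwise by about 97°. I'll plan a loose jaw grip around one peg.

```bash
cat > h.py <<'E'
from plant import *
import numpy as np, cv2
from scipy.spatial.transform import Rotation as Ro
C=np.array([0.529,-0.0142]); IDX=np.radians(1.8)
def rot(a,s=1): # tool down, y along the tangent at angle a
    y=s*np.array([-np.sin(a),np.cos(a),0]); z=np.array([0,0,-1.]); x=np.cross(y,z)
    return Ro.from_matrix(np.c_[x,y,z]).as_rotvec()
def pos(a,z,r=0.085): return np.array([C[0]+r*np.cos(a),C[1]+r*np.sin(a),z])
E
python3 - <<'E'
from h import *
for a0 in (113.5,23.5,203.5):
  for s in (1,-1):
    print(a0,s,[None if (q:=kin.solve_ik(pos(np.radians(a0-d),0.105),rot(np.radians(a0-d),s))) is None else np.round(q,2).tolist() for d in (0,50,97)])
E
```

```text
113.5 1 [[-0.03, 0.45, 1.77, -0.0, 0.92, 2.71], [-0.03, 0.56, 1.57, 0.0, 1.01, -2.7], [-0.11, 0.62, 1.45, -0.0, 1.07, -1.97]]
113.5 -1 [[-0.03, 0.45, 1.77, -0.0, 0.92, -0.44], [-0.03, 0.56, 1.57, 0.0, 1.01, 0.44], [-0.11, 0.62, 1.45, -0.0, 1.07, 1.17]]
23.5 1 [[-0.09, 0.62, 1.46, -0.0, 1.06, -2.07], [-0.21, 0.62, 1.46, -0.0, 1.06, -1.32], [-0.31, 0.55, 1.6, -0.0, 1.0, -0.6]]
23.5 -1 [[-0.09, 0.62, 1.46, -0.0, 1.06, 1.07], [-0.21, 0.62, 1.46, -0.0, 1.06, 1.82], [-0.31, 0.55, 1.6, -0.0, 1.0, 2.55]]
203.5 1 [[-0.28, 0.38, 1.9, -0.0, 0.86, 0.89], [-0.12, 0.38, 1.9, 0.0, 0.86, 1.92], [-0.02, 0.47, 1.75, 0.0, 0.93, 2.84]]
203.5 -1 [[-0.28, 0.38, 1.9, -0.0, 0.86, -2.26], [-0.12, 0.38, 1.9, -0.0, 0.86, -1.23], [-0.02, 0.47, 1.75, 0.0, 0.93, -0.31]]
```

Run:
```python
from h import *
a=np.radians(113.5)
arm.goto(pos(a,0.27),rot(a,-1)); arm.set_gripper(0.045)
arm.wait(0.2)
im=grab_frame("wrist"); cv2.imwrite("pics/w0.png",im[:,:,::-1])
for n in ["wheel_centre","scale_zero","index","peg0","cup_centre"]:
    print(n,[(np.round(d["point"],3).tolist(),round(d["confidence"],2)) for d in landmark_of(n,"wrist")][:4])
print(read_clock(),read_tool_pos())
```

```text
wheel_centre [([0.452, -0.048, 0.124], 0.23)]
scale_zero [([0.418, 0.024, 0.094], 0.57)]
index [([0.651, -0.011, 0.095], 0.74)]
peg0 [([0.452, -0.046, 0.121], 0.91), ([0.563, -0.087, 0.123], 0.71), ([0.607, 0.021, 0.124], 0.71), ([0.492, 0.069, 0.131], 0.55)]
cup_centre [([0.53, -0.013, 0.12], 0.8), ([0.769, 0.052, 0.031], 0.76)]
4.275 [0.4950924  0.06376146 0.26997883]
```

View pics/w0.png

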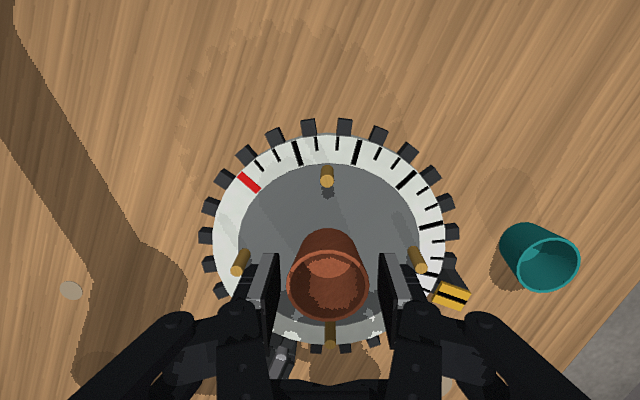

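The wrist view shows the red zero at px (248,182) and the index at (452,293). The target peg is at (327,178), and the reading is indeed about 157°. I'll descend around the peg and turn.

```bash
sed -i 's/-0.0142/-0.013/' h.py
cat >> h.py <<'E'
def proj(X):
    K=calibration("wrist"); T=np.eye(4); T[:3,:3]=Ro.from_rotvec(read_tcp_rot()).as_matrix(); T[:3,3]=read_tool_pos()
    M=np.linalg.inv(T@K["tool_from_camera"]); p=K["mtx"]@(M[:3,:3]@X+M[:3,3]); return p[:2]/p[2]
E
python3 - <<'E'
from h import *
a=np.radians(113.5)
p=proj(pos(a,0.125)); print(p)
if np.hypot(*(p-[327,170]))<12:
    arm.line_to(pos(a,0.14),rot(a,-1),speed=0.15)
    print(arm.line_to(pos(a,0.106),speed=0.05,stop_force=5))
    arm.set_gripper(0.020); print(read_contact_force(),read_opening(),read_tool_pos(),read_clock())
    im=grab_frame("wrist"); cv2.imwrite("pics/w1.png",im[:,:,::-1])
E
```

```text
[330.12767018 182.07585082]
```

The peg's top end is at (327,182), since tops lean downward in this view. It matches the projection of (330,182), so I'll proceed.

Run:
```python
from h import *
a=np.radians(113.5)
arm.line_to(pos(a,0.14),rot(a,-1),speed=0.15)
print(arm.line_to(pos(a,0.106),speed=0.05,stop_force=5))
arm.set_gripper(0.020); print(read_contact_force(),read_opening(),read_tool_pos(),read_clock())
im=grab_frame("wrist"); cv2.imwrite("pics/w1.png",im[:,:,::-1])
```

```text
False
[0.50088927 0.4058365  0.65348973] 0.019758190756742514 [0.49516904 0.06495234 0.10615444] 6.4917
```

View pics/w1.png

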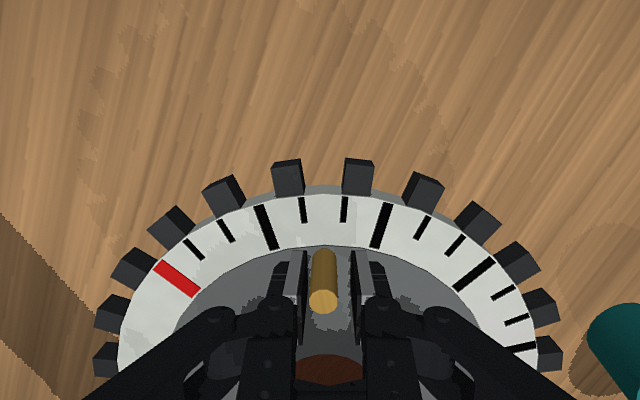

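The peg stands free between the jaws at px (322,285). I'll turn the wheel now.

Run:
```python
from h import *
for d in np.linspace(0,95,20)[1:]:
    a=np.radians(113.5-d); arm.line_to(pos(a,0.106),rot(a,-1),speed=0.06)
print(read_contact_force(),read_clock())
a=np.radians(113.5-95)
arm.set_gripper(0.04)
arm.line_to(pos(a,0.15)); arm.line_to(pos(a,0.25))
arm.goto(pos(IDX,0.30,0.10),rot(IDX,-1)); arm.wait(.2)
im=grab_frame("wrist"); cv2.imwrite("pics/w2.png",im[:,:,::-1])
for n in ["scale_zero","index","peg0","cup_centre"]:
    print(n,[(np.round(d["point"],3).tolist(),round(d["confidence"],2)) for d in landmark_of(n,"wrist")][:4])
print(read_clock(),proj(pos(IDX,0.094,0.122)))
```

```text
[ 0.05068917 -0.4484469   0.50293787] 11.7667
scale_zero [([0.58, 0.087, 0.089], 0.7)]
index [([0.647, -0.01, 0.098], 0.93)]
peg0 [([0.504, 0.065, 0.121], 0.87), ([0.553, -0.093, 0.122], 0.79), ([0.608, 0.018, 0.128], 0.71), ([0.445, -0.038, 0.125], 0.64)]
cup_centre [([0.528, -0.011, 0.119], 0.82), ([0.768, 0.054, 0.032], 0.58)]
14.1667 [329.45835832 141.8834828 ]
```

View pics/w2.png

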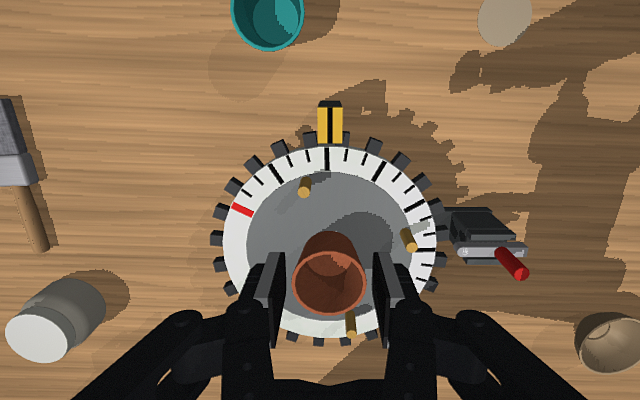

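The wrist view shows the red zero at (243,209), the 60° line at (327,158) and the index line at (330,142), so the reading is about 61–62°. The cup is upright in the middle. I'll measure it precisely by unwrapping the picture.

```bash
cat >> h.py <<'E'
def reading(im):
    g=cv2.cvtColor(im,cv2.COLOR_RGB2GRAY).astype(np.float32)
    th=np.radians(np.arange(-6,10,0.1)); out=[]
    for rs,z in ((np.linspace(.100,.112,7),.090),(np.linspace(.125,.140,7),.094)):
        P=np.array([[proj(pos(t,z,r)) for t in th] for r in rs]).astype(np.float32)
        m=cv2.remap(g,P[...,0],P[...,1],cv2.INTER_LINEAR).mean(0)
        i=m.argmin(); sl=slice(max(0,i-20),i+21); w=np.clip((m[sl].max()+m[i])/2-m[sl],0,None)
        out.append(np.degrees((w*th[sl]).sum()/w.sum()))
    return out  # angle of 60-line, of index line
E
python3 - <<'E'
from h import *
im=cv2.imread("pics/w2.png")[:,:,::-1].copy()
print(reading(im))
E
```

```text
Traceback (most recent call last):
  File "h.py", line 16, in reading
    P=np.array([[proj(pos(t,z,r)) for t in th] for r in rs]).astype(np.float32)
                 ~~~~^^^^^^^^^^^^
  File "h.py", line 10, in proj
    K=calibration("wrist"); T=np.eye(4); T[:3,:3]=Ro.from_rotvec(read_tcp_rot()).as_matrix(); T[:3,3]=read_tool_pos()
                                                                                                      ~~~~~~~~~~~~~^^
ValueError: time passes only in moves, steps and waits
```

```bash
python3 - <<'E'
s=open('h.py').read()
s=s.replace('P=np.array([[proj(pos(t,z,r)) for t in th] for r in rs]).astype(np.float32)',
 'P=proj(np.array([[pos(t,z,r) for t in th] for r in rs])).astype(np.float32)')
s=s.replace('p=K["mtx"]@(M[:3,:3]@X+M[:3,3]); return p[:2]/p[2]','p=(np.asarray(X)@M[:3,:3].T+M[:3,3])@K["mtx"].T; return p[...,:2]/p[...,2:]')
open('h.py','w').write(s)
E
python3 - <<'E'
from h import *
im=cv2.imread("pics/w2.png")[:,:,::-1].copy()
print(reading(im))
E
```

```text
[np.float64(3.4041797708300585), np.float64(1.7662603688261047)]
```

It reads 61.6°, well inside the bolt's capture range. Next I'll push the plunger with closed jaws.

Run:
```python
from h import *
b=IDX-np.pi/2
arm.set_gripper(0.0)
arm.goto(pos(b,0.22,0.245),rot(b,1))
arm.line_to(pos(b,0.108,0.245),speed=0.1,stop_force=8)
f0=read_contact_force()
print(read_tool_pos(),f0)
st=arm.line_to(pos(b,0.108,0.184),speed=0.03,stop_force=18)
p=read_tool_pos(); print(st,p,np.hypot(*(p[:2]-C)),read_contact_force()-f0,read_clock())
arm.wait(0.3)
arm.line_to(pos(b,0.108,0.245),speed=0.08); arm.line_to(pos(b,0.25,0.245))
arm.goto(pos(IDX,0.30,0.10),rot(IDX,-1)); arm.wait(.3)
im=grab_frame("wrist"); cv2.imwrite("pics/w3.png",im[:,:,::-1])
print(reading(im))
for n in ["plunger_post","scale_zero","cup_centre"]:
    print(n,[(np.round(d["point"],3).tolist(),round(d["confidence"],2)) for d in landmark_of(n,"wrist")][:2])
print(read_clock())
```

```text
[ 0.53707231 -0.2581116   0.10869067] [ 0.47579193 -0.32635612  1.10516062]
True [ 0.53499259 -0.2018631   0.10799288] 0.18895815136060562 [ 0.16149562 -2.78488407  0.04218507] 19.475
[np.float64(3.643095367346825), np.float64(1.9620516452811925)]
plunger_post [([0.533, -0.18, 0.132], 0.68)]
scale_zero [([0.578, 0.089, 0.092], 0.61)]
cup_centre [([0.77, 0.056, 0.033], 0.6)]
23.975
```

View pics/w3.png

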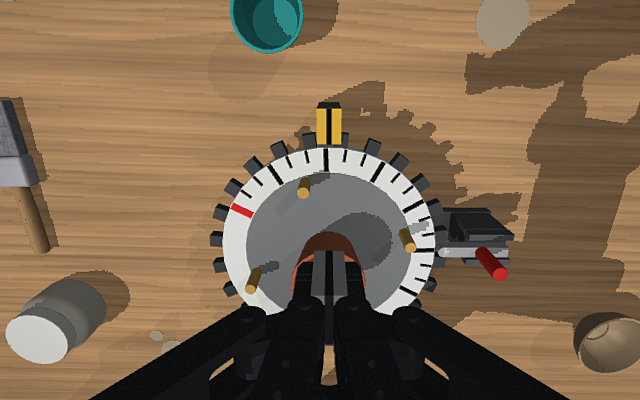

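The handle moved from px (518,272) to (497,271), about 20 mm, and the push ended at the expected home position. The reading is about 61.7°. I'll take one closer look to check the angle margin.

Run:
```python
from h import *
for r,z in ((.10,.22),(.14,.24)):
    arm.line_to(pos(IDX,z,r),speed=0.15); arm.wait(.3)
    im=grab_frame("wrist"); cv2.imwrite(f"pics/w4_{r}.png",im[:,:,::-1])
    print(proj(pos(IDX,.094,.122)),reading(im))
    for dc in ((0,.003),(0,-.003)):
        C[:]+=dc; print(dc,reading(im)); C[:]-=dc
im=grab_frame("scene")
print([np.round(d["point"],3) for d in landmark_of("cup_centre","scene")],read_clock())
```

```text
[329.3961825  161.14884411] [np.float64(3.682949124604518), np.float64(1.9753585107040668)]
(0, 0.003) [np.float64(2.0739807843826545), np.float64(0.6842641835045195)]
(0, -0.003) [np.float64(5.293489533232905), np.float64(3.2659867777834175)]
[329.35843934 200.694579  ] [np.float64(3.6238224380135633), np.float64(1.9538484565905048)]
(0, 0.003) [np.float64(2.00959458934859), np.float64(0.6636111399395277)]
(0, -0.003) [np.float64(5.241751077546017), np.float64(3.2472500534101125)]
[array([0.768, 0.054, 0.028]), array([ 0.531, -0.013,  0.12 ])] 25.9083
```

View pics/w4_0.14.png

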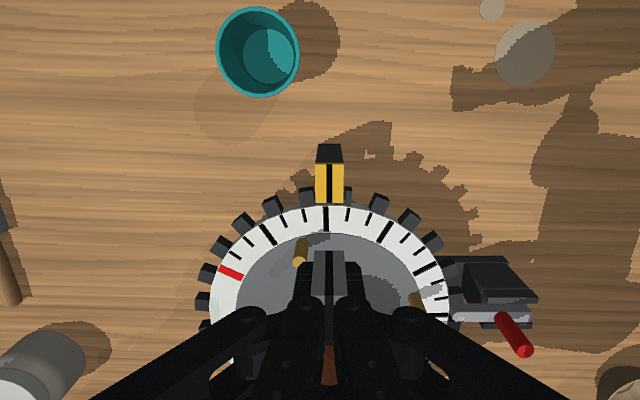

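The close view agrees: the 60° line is at (325,219) against the index at (329,185), about 61.7° and inside the 62.5° limit. The bolt is in the notch, the cup is centred, and the arm is clear of everything. I'm handing in.

```bash
python3 -c "
from plant import *
print(arm.close_job())"
```

```text
the job is handed in; nothing more can be done
None
```

I turned the wheel to about 61.7° by camera (limit 62.5°), pushed the plunger about 20 mm home into the 60° notch, and left the cup in the middle of the wheel; the tub, bowl and brush were not touched, and the job is handed in at about 26 s, with no verdict returned.

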